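Test the bench safety switch, then hold the dryer socket's flap open

ROBOT

A 6-joint arm with a two-finger parallel gripper is mounted at the origin on the work surface. World frame = base frame: x ahead of the robot, y to its left, z up, the work surface at z = 0. Lengths are in m, angles in degrees, forces in N, time in s.
With the tool pointing down it reaches from about 0.4 to 0.825 m from the base axis. Payload 7 kg.
Tool frame: the origin (TCP) lies midway between the tips of the shut fingers; the grasp point (between the pads) lies 19 mm behind it (ctrl.grasp_offset is the distance from the TCP to the grasp point, in m); z points along the fingers, x is the direction in which the jaws open and shut, and the axes are right-handed (so a half turn about z gives the same grasp; the last joint's range is limited). The gripper opens to 88 mm and grips with 3 to 60 N. Pads are 19 mm wide; open, the fingers measure 130 mm over their backs; the gripper's body (78 mm by 193 mm) begins 47 mm behind the grasp point.
Start: joints at [82.168, 20.546, 0.682, 0, -70.136, -16.507], TCP at [0.278, 0.615, 0.227] pointing down, gripper open.
Joint ranges: [-176.03, 176.03], [-82.01, 121.73], [-58.28, 71.71], [-173.87, 95.51], [-174.79, -0.11], [-173.66, 173.66]. Speed limits (degrees/s): [136.94, 136.94, 172.46, 180, 180, 180].

INTERFACE

Orientations are given as [roll, pitch, yaw] about the fixed x, y, z axes, in that order (R = Rz(yaw) Ry(pitch) Rx(roll)).
In Python, from plant import sensors, snapshot, order, ctrl gives the robot as it stands.
- The arm moves only by the tool send_rows, never from a script. Its argument "commands" is a list of rows, each a list of 3 entries, a list of its own where there are three numbers: the closure, from 0 (fully open) to 1 (shut), then the shift along the world's x, y, z in units of 0.25 m (1.0 is 0.25 m), then the turn, a rotation vector about the world's x, y, z in units of 360 degrees (1.0 is 360 degrees). In form: [[hand, [x, y, z], [ax, ay, az]], ...]. A call has 1 to 12 rows; each row shifts and turns the pose as measured when the row begins; what a row does not reach is not made up. A row lasts 1/10 s, in which the tool goes at most 50 mm and 8.59 degrees, less where a joint would pass 70% of its speed; a pose out of reach is approached as far as the arm can. A call with a number of a shift or a turn outside -1 to 1 is refused whole. A call with a gripper value outside its range is refused whole. The fingers move at their own pace and stop on an object; the grip force is fixed at half the most. Time passes only in rows, so rows that do not move let the fingers close. It gives the time, the measured TCP pose, the force and the opening at its end, in the units of the state.
- sensors.get_obs(): the state, without advancing time (a new reading comes with each control period).
- snapshot(name): name is "side" or "top"; returns a dict with "color" (384x512x3 uint8, blue, green, red), "z_map" (384x512 float32, m along the optical axis (not along the pixel's ray), 0 where there is no reading), "mtx" (3x3 intrinsics, pixels), "xyz" and "attitude" of the camera in the world. Camera axes: x right, y down, z forward; pixel columns grow to the right and rows downward; lengths in m; the calibration is good to about 2 mm. A picture is of the moment at which its call begins.
- order.close_job(): hands the job in, once; it reports no verdict.
The state is a dict: "clock": time; "joint_pos": joint angles; "qvel": joint speeds; "tau": joint torques, N m; "tool_pos": TCP position; "orientation": TCP orientation; "force": force on the tool from outside, world axes, zero at the start; "moment": the same for the moment, N m; "opening": finger opening in m.
Only numpy, scipy, OpenCV 4.12 (cv2) and the standard library are available. Lean on these libraries where they do the work, as an engineer would, in place of code of your own. Each camera call takes 0.05 s, during which the arm holds its last target.

TASK

Before I plug in the dog dryer, test the safety switch: with the socket flap still shut, press the yellow test button so that the blue lever drops, let go of the button and lift the lever fully back up to where it was. Then raise the sprung grey flap on the socket box to 60 degrees from shut and hold it still there so that I can reach the socket: finish while still holding it, do not let go. Leave the clear bins with the brushes, the grey bowl and the steel comb where they are.

Things in the scene. Friction and masses are not known exactly. Their poses are not given: they have to be found in the camera images.
- switch_box: White safety-switch box screwed to the bench, 120 (x) x 150 (y) x 80 mm high; origin at the centre of its underside, front towards its own -x, z up. The blue lever and yellow test button are on its top near the front. It and the blue socket box may stand either way round, left or right.
- test_button (a joint): Travel of the yellow test button, 0 (out) to 0.006 m (fully in), pressed straight down. Sprung: about 0.7 N to start, 3.4 N fully in, plus about 1 N from the trip linkage; the lever trips at about 3.5 mm. It comes back out when let go.
- button_top (a point): Centre of the top of the yellow test button, a round cap 24 mm across, 98 mm above the bench when out, standing 10 mm proud of a 34 mm square grey collar. In the switch box's frame at x -38, y +42 mm.
- trip_lever (a joint): Angle of the blue lever: 0 = up (on), leaning 15 degrees beyond upright, away from the front; 1.31 rad = dropped (tripped), leaning 60 degrees from upright towards the box's front (-x), its bar then out beyond the box's front edge. Its weighted end tips it over: below 0.26 rad it falls back to up, beyond it drops; raising it takes about 0.5 N at the bar. It cannot be raised while the button is pressed.
- lever_bar (a point): Centre of the lever's cross bar: a blue round bar 14 mm thick and 24 mm long along the box's y, at the end of a 12 mm wide stalk; 62 mm from the lever's hinge. It can be pinched end to end (across y) and swung about the hinge while the gripper keeps pointing down.
- lever_hinge (a point): Hinge of the lever, fixed in the switch box at x -28, y -32, z 72 mm of its frame; axis along the box's y.
- socket_box: Blue socket box screwed to the bench, 120 (x) x 150 (y) x 80 mm high; origin at the centre of its underside, front towards its own -x, z up. A round mains socket in its top is covered by the grey flap.
- socket_flap (a joint): Angle of the flap: 0 = shut (level), grows as its front edge rises, stop at 1.75 rad; 60 degrees = 1.047 rad. Spring and weight always pull it shut; about 1.4 N at the bar holds it at 60 degrees.
- flap_bar (a point): Centre of the orange bar at the end of the flap's pull tab: a round bar 14 mm thick and 24 mm long along the box's y, on a 12 mm wide tab; 130 mm from the flap's hinge, 20 mm beyond the box's front edge and 89 mm above the bench when shut. The flap plate (90 mm wide, 6 mm thick) ends 35 mm short of it. It can be pinched end to end (across y) and swung about the hinge while the gripper keeps pointing down.
- flap_hinge (a point): Hinge of the flap, fixed in the socket box at x +50, y 0, z 89 mm of its frame; axis along the box's y.
- bins: Two stacked open-fronted clear acrylic bins with a red slicker brush and an orange bath brush in them; 200 (x) x 150 (y) x 172 mm high together, origin at the centre of the underside. Loose; leave alone.
- bowl: Grey ceramic bowl, 120 mm across, 50 mm high, origin at the centre of its underside. Loose; leave alone.
- comb: Stainless rake comb lying flat, handle to its -x, 150 mm long in all (105 mm on the handle side of the origin), head 90 mm wide, 14 mm high; origin on its underside near the head. Loose; leave alone.

How it is judged (in metres and radians):
On the way, in this order (a step that is already met when the one before it is completed fails the run):
1. with the flap shut, the test button is pressed in and the lever drops from it (value of joint test_button above 0.0025 m and value of joint trip_lever above 0.5 rad and value of joint socket_flap below 0.15 rad).
2. button let go and the lever lifted fully back up, the flap still shut (value of joint trip_lever below 0.12 rad and value of joint test_button below 0.0015 m and value of joint socket_flap below 0.15 rad), for 0.2 s.
3. flap raised to 60 degrees (value of joint socket_flap between 0.873 and 1.222 rad), for 0.2 s.
At the end, for the whole second after the job is handed in: The robot is still holding the flap (contact with the socket box's flap above 0.3 N), still, at 60 degrees within 10 degrees either way; the lever is fully up (under 0.12 rad), the button is out (under 1.5 mm), and bins, bowl and comb are within 20 mm of where they stood (all of step 3 and velocity of joint socket_flap between -0.1 and 0.1 rad/s and contact force between any of the fingers, the arm and socket_box above 0.3 N and value of joint trip_lever below 0.12 rad and value of joint test_button below 0.0015 m and distance of each of bins, bowl, comb from where it was at the start of the episode below 0.02 m); the arm keeps its last pose, push and grip.
It fails at once if the bins moved more than 20 mm (distance of bins from where it was at the start of the episode above 0.02 m).
It fails at once if the bowl moved more than 20 mm (distance of bowl from where it was at the start of the episode above 0.02 m).
It fails at once if the comb moved more than 20 mm (distance of comb from where it was at the start of the episode above 0.02 m).
It also fails if it takes over 61 s, if anything falls off the work surface, if the arm or the gripper's body presses on something with over 40 N, if the wrist force passes 120 N, or if a joint passes its speed limit or range.

## Working session

There is one attempt and no reset: what is moved stays moved. The work goes in short steps, Python scripts to look and compute and a tool call to move; the robot and the scene stay as the last step left them, time stands still between calls to the robot, and variables do not carry over. Pictures are saved under pics/ and viewed, and the job is handed in when it is done.

Besides the shell and the picture viewer there is one more tool, called after "Emit:" in YAML: its name, and indented under it one key for each argument. send_rows: Moves the arm, as the interface text tells. Its arguments: {"type":"object","properties":{"commands":{"type":"array","items":{"type":"array"}}},"required":["commands"]}

```bash
ls; mkdir -p pics
python3 - <<'E'
from plant import sensors, snapshot, order, ctrl
import cv2, numpy as np
print(sensors.get_obs(), ctrl.grasp_offset)
for n in ("side","top"):
    s=snapshot(n); np.savez(f"pics/{n}0.npz",**s); cv2.imwrite(f"pics/{n}0.png",s["color"]); print(n,s["mtx"],s["xyz"],s["attitude"])
E
```

```text
pics
{'clock': 0.0, 'joint_pos': array([ 8.21674650e+01,  2.05901391e+01,  6.33689633e-01, -2.04811035e-02,
       -7.01355048e+01, -1.65060764e+01]), 'qvel': array([-0.00361841,  0.05471939,  0.01134523,  0.05210474, -0.00957948,
        0.00373709]), 'tau': array([-5.10669415e-04, -5.82716596e+01,  2.93052578e+01,  6.99744388e+00,
        6.94673668e-03, -1.64726471e-04]), 'tool_pos': array([0.27801616, 0.61454863, 0.22563554]), 'orientation': array([-1.79992332e+02, -9.36355858e-02, -1.14345593e+02]), 'force': array([-0.51748251, -0.83454563,  0.32900203]), 'moment': array([ 0.00075265,  0.03240681, -0.00099103]), 'opening': 0.08712630169272226} 0.0188
side [[375.43193459   0.         259.35355038]
 [  0.         375.43193459 195.2812748 ]
 [  0.           0.           1.        ]] [0.44889372 0.68635126 0.96615608] [-138.96359316    0.28425337 -165.83417223]
top [[487.75505073   0.         245.4452809 ]
 [  0.         487.75505073 198.3283525 ]
 [  0.           0.           1.        ]] [ 0.36590684 -0.00605204  1.88566663] [-1.71702169e+02 -1.43298064e-01 -8.99615444e+01]
```

View pics/side0.png

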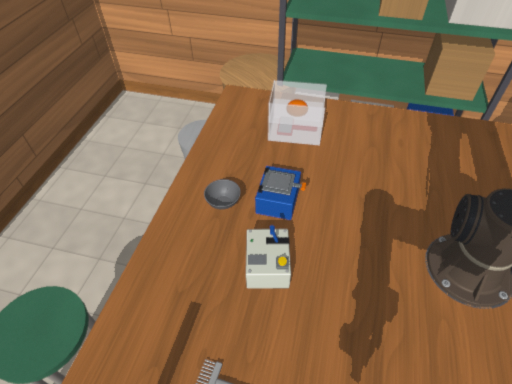

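View pics/top0.png

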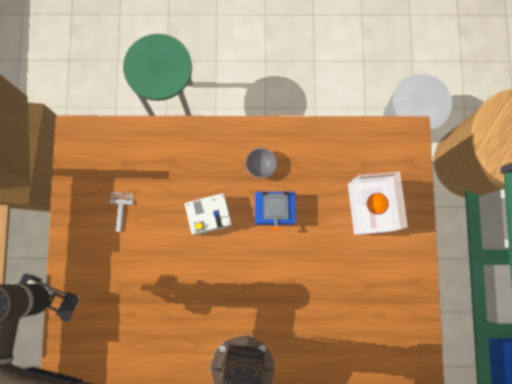

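```bash
cat > h.py <<'E'
import numpy as np, cv2
from scipy.spatial.transform import Rotation as R
def cloud(s):
    z=s["z_map"].astype(float); K=s["mtx"]; v,u=np.mgrid[:z.shape[0],:z.shape[1]]
    c=np.stack([(u-K[0,2])/K[0,0]*z,(v-K[1,2])/K[1,1]*z,z],-1)
    w=c@R.from_euler('xyz',s["attitude"],degrees=True).as_matrix().T+s["xyz"]
    w[z==0]=np.nan
    return w
def crop(s,u0,v0,u1,v1,k,name):
    cv2.imwrite(name,cv2.resize(s["color"][v0:v1,u0:u1],None,fx=k,fy=k,interpolation=cv2.INTER_CUBIC))
E
python3 - <<'E'
from h import *
for n,b in (("side",(235,150,335,300,)),("top",(175,175,315,250))):
    s=np.load(f"pics/{n}0.npz"); w=cloud(s)
    u0,v0,u1,v1=b; crop(s,u0,v0,u1,v1,4 if n=="side" else 5,f"pics/{n}0c.png")
    hsv=cv2.cvtColor(s["color"],cv2.COLOR_BGR2HSV); m=np.zeros(hsv.shape[:2],bool); m[v0:v1,u0:u1]=1
    H,S,V=[hsv[...,i].astype(int) for i in range(3)]
    print(n,"table z",np.nanmedian(w[300:330,280:330,2]))
    for nm,c in dict(yellow=(H>22)&(H<34)&(S>180)&(V>120),orange=(H>5)&(H<17)&(S>190)&(w[...,2]>.06),blue=(H>100)&(H<125)&(S>150),white=(S<60)&(V>170)&(w[...,2]>.05)).items():
        k=m&c; p=w[k]
        if len(p)==0: print(nm,0);continue
        print(nm,k.sum(),np.nanmedian(p,0).round(4),np.nanmin(p,0).round(3),np.nanmax(p,0).round(3), "px",np.argwhere(k).mean(0)[::-1].round(1))
        if nm in("white",): 
            q=p[(p[:,2]>.072)&(p[:,2]<.09)]; print(cv2.minAreaRect((q[:,:2]*1000).astype(np.float32)))
        if nm=="blue":
            q=p[(p[:,2]>.072)&(p[:,2]<.09)]
            for half in (0,1):
                pass
            lab,cc=cv2.connectedComponents((k&(w[...,2]>.07)).astype(np.uint8))
            for i in range(1,lab):
                q=w[cc==i]
                if len(q)>5: print("  comp",len(q),np.median(q,0).round(4),q.min(0).round(3),q.max(0).round(3),cv2.minAreaRect((q[:,:2]*1000).astype(np.float32)))
E
```

```text
side table z 0.0007977773732100735
yellow 59 [0.5236 0.1644 0.0985] [0.513 0.152 0.089] [0.534 0.174 0.102] px [281.9 260.7]
orange 33 [ 0.5136 -0.1171  0.0943] [ 0.508 -0.133  0.085] [ 0.521 -0.108  0.1  ] px [303.3 186.4]
blue 1096 [ 0.5824 -0.0486  0.078 ] [ 0.534 -0.194  0.007] [0.652 0.11  0.142] px [276.8 201.1]
  comp 127 [ 0.563  -0.1829  0.0812] [ 0.535 -0.194  0.077] [ 0.648 -0.139  0.085] ((584.088134765625, -183.56631469726562), (49.1787223815918, 119.80436706542969), 66.19487762451172)
  comp 12 [ 0.6498 -0.1302  0.0817] [ 0.648 -0.149  0.078] [ 0.652 -0.111  0.084] ((649.9443969726562, -129.97528076171875), (3.8775241374969482, 37.752010345458984), 0.9909093976020813)
  comp 447 [ 0.5843 -0.0618  0.0803] [ 0.534 -0.128  0.07 ] [ 0.652 -0.044  0.086] ((592.953125, -85.45205688476562), (119.06741333007812, 82.9553451538086), 0.9758146405220032)
  comp 54 [0.5615 0.1    0.1342] [0.55  0.087 0.083] [0.574 0.11  0.142] ((561.4751586914062, 97.05017852783203), (20.508325576782227, 22.576345443725586), 15.369379043579102)
white 1458 [0.5722 0.144  0.0804] [0.496 0.051 0.05 ] [
[... 484 characters left out ...]
807] [ 0.537 -0.109  0.071] [ 0.651 -0.05   0.094] ((593.87353515625, -79.48235321044922), (59.72187042236328, 113.50802612304688), 89.95613098144531)
  comp 199 [ 0.5847 -0.1804  0.0804] [ 0.54  -0.193  0.07 ] [ 0.65  -0.135  0.089] ((594.9881591796875, -164.13851928710938), (56.18964385986328, 110.83316802978516), 89.03522491455078)
  comp 7 [0.5676 0.0959 0.1386] [0.563 0.092 0.135] [0.571 0.1   0.145] ((566.9297485351562, 95.92786407470703), (7.512142181396484, 8.189046859741211), 86.41967010498047)
white 1021 [0.5769 0.1284 0.0807] [0.499 0.047 0.065] [0.646 0.216 0.146] px [207.9 212.4]
((572.6126098632812, 130.971923828125), (120.20117950439453, 148.9087371826172), 14.128945350646973)
```

View pics/side0c.png

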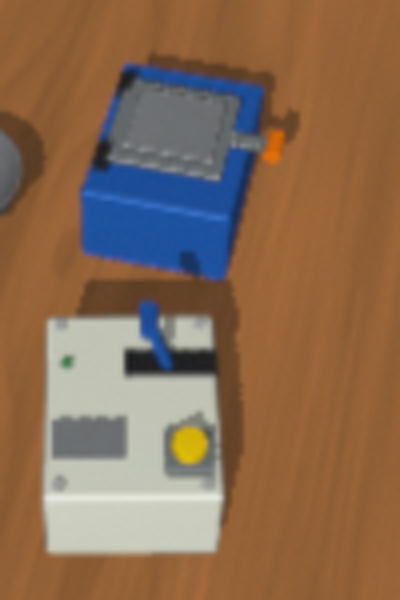

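View pics/top0c.png

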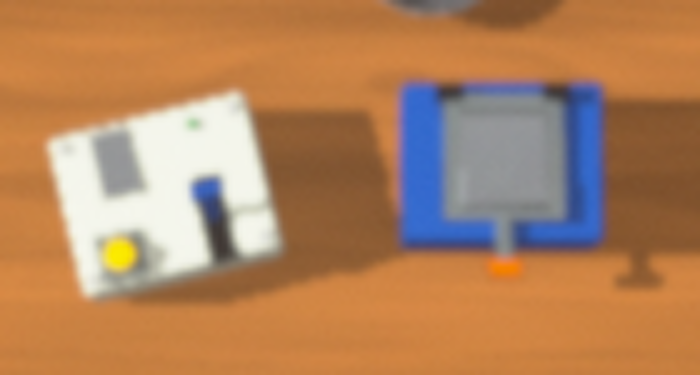

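The side and top views show the switch box yawed about 14°, with its button at side px (282,261) and its lever up. The socket box is yawed about 1°, with its orange bar at side px (303,186). I'm moving above the button with the fingers shut.

Emit:
send_rows:
  commands:
    - [1,[0.082,-0.15,0],[0,0,0.009]]
    - [1,[0.082,-0.15,0],[0,0,0.009]]
    - [1,[0.082,-0.15,0],[0,0,0.009]]
    - [1,[0.082,-0.15,0],[0,0,0.009]]
    - [1,[0.082,-0.15,-0.02],[0,0,0.009]]
    - [1,[0.082,-0.15,-0.02],[0,0,0.009]]
    - [1,[0.082,-0.15,-0.02],[0,0,0.009]]
    - [1,[0.082,-0.15,-0.02],[0,0,0.009]]
    - [1,[0.082,-0.15,-0.02],[0,0,0.009]]
    - [1,[0.082,-0.15,-0.02],[0,0,0.009]]
    - [1,[0.082,-0.15,-0.02],[0,0,0.009]]

```text
clock: 1.2
tool_pos: [0.505, 0.1886, 0.1851]
orientation: [179.9, -0.4, -76.8]
force: [1.4, 0.8, 0.1]
opening: 0.0052
```

Emit:
send_rows:
  commands:
    - [1,[0.04,-0.05,-0.06],[0,0,0.003]]
    - [1,[0.03,-0.04,-0.06],[0,0,0]]
    - [1,[0,0,-0.06],[0,0,0]]
    - [1,[0,0,0],[0,0,0]]

```text
clock: 1.6
tool_pos: [0.5238, 0.1586, 0.1372]
orientation: [179.8, -0.4, -76.0]
force: [-0.9, 0.1, 0.1]
opening: 0.0003
```

Run:
```python
from h import *
from plant import sensors,snapshot
o=sensors.get_obs(); print(o['tool_pos'],o['orientation'],o['force'])
s=snapshot("side"); crop(s,215,170,335,300,5,"pics/side1.png")
```

```text
[0.52382733 0.15862085 0.13721198] [179.79526807  -0.40460948 -76.0180537 ] [-0.90664397  0.14529479  0.12859296]
```

View pics/side1.png

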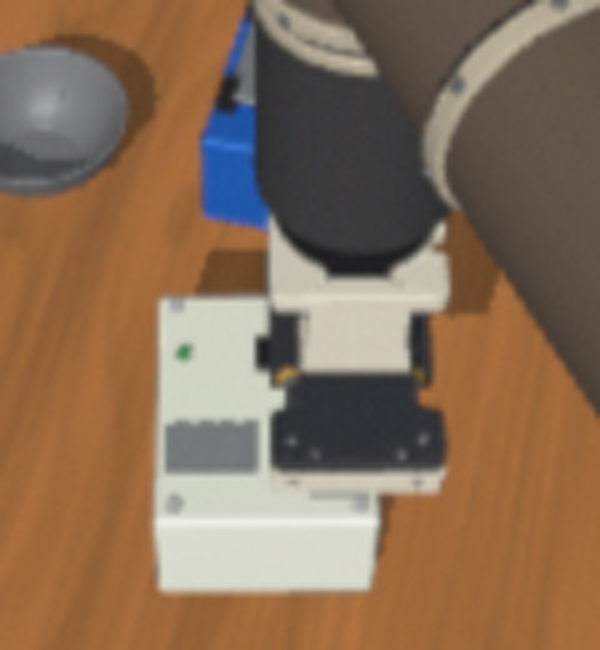

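The gripper is over the button, though it hides the cap from the side camera. The lever's slot end shows at crop px (265,352). Lowering.

Emit:
send_rows:
  commands:
    - [1,[0,0.016,-0.05],[0,0,0]]
    - [1,[0,0,-0.05],[0,0,0]]
    - [1,[0,0,-0.03],[0,0,0]]
    - [1,[0,0,0],[0,0,0]]

```text
clock: 2.05
tool_pos: [0.5247, 0.165, 0.1053]
orientation: [-180.0, -0.4, -75.9]
force: [-0.5, -0.0, -0.5]
opening: 0.0007
```

Emit:
send_rows:
  commands:
    - [1,[0,-0.004,-0.02],[0,0,0]]
    - [1,[0,0,-0.016],[0,0,0]]
    - [1,[0,0,-0.014],[0,0,0]]

```text
clock: 2.35
tool_pos: [0.5249, 0.1644, 0.093]
orientation: [-179.9, -0.4, -75.8]
force: [-1.7, -0.7, 3.7]
opening: 0.0007
```

Emit:
send_rows:
  commands:
    - [1,[0,0,-0.008],[0,0,0]]
    - [1,[0,0,-0.004],[0,0,0]]
    - [1,[0,0,-0.004],[0,0,0]]
    - [1,[0,0,-0.004],[0,0,0]]
    - [1,[0,0,-0.004],[0,0,0]]

```text
clock: 2.85
tool_pos: [0.525, 0.1644, 0.0921]
orientation: [-179.8, -0.4, -75.7]
force: [-4.7, -0.6, 10.0]
opening: -0.0001
```

Run:
```python
from h import *
from plant import sensors,snapshot
o=sensors.get_obs(); print(o['tool_pos'],o['orientation'],o['force'])
s=snapshot("side"); crop(s,215,170,335,300,5,"pics/side2.png")
s=snapshot("top"); crop(s,165,165,315,265,5,"pics/top2.png")
```

```text
[0.52496893 0.16441057 0.09208334] [-179.79795621   -0.37771853  -75.68619961] [-4.67480338 -0.63412418  9.9754559 ]
```

View pics/side2.png

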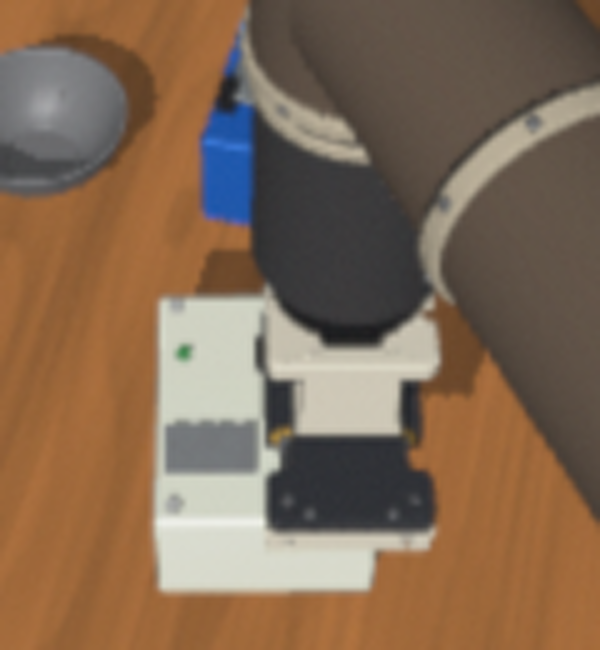

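View pics/top2.png

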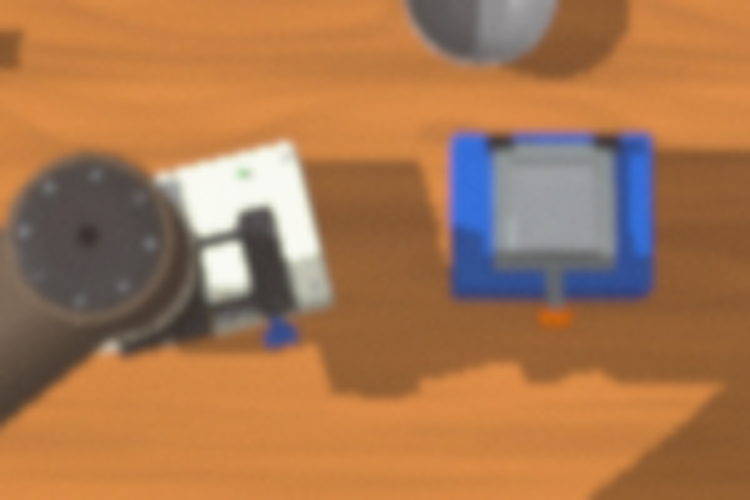

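The top view shows the blue bar dropped beyond the front edge at crop px (281,332). Releasing and rising.

Emit:
send_rows:
  commands:
    - [1,[0,0,0.1],[0,0,0]]
    - [1,[0,0,0.15],[0,0,0]]
    - [0.35,[0,0,0.15],[0,0,0]]
    - [0.35,[-0.1,0,0.1],[0,0,0]]
    - [0.35,[-0.2,0,0],[0,0,0]]
    - [0.35,[-0.1,0,0],[0,0,0]]

```text
clock: 3.55
tool_pos: [0.425, 0.1643, 0.2204]
orientation: [-179.8, -0.3, -75.9]
force: [-0.5, 0.1, 0.6]
opening: 0.0273
```

Run:
```python
from h import *
from plant import sensors,snapshot
o=sensors.get_obs(); print(o['tool_pos'],o['orientation'],o['force'])
for n,b in (("side",(215,170,335,300)),("top",(165,165,315,265))):
    s=snapshot(n); crop(s,*b,5,f"pics/{n}3.png"); w=cloud(s)
    hsv=cv2.cvtColor(s["color"],cv2.COLOR_BGR2HSV); H,S,V=[hsv[...,i].astype(int) for i in range(3)]
    for nm,k in (("blue",(H>100)&(H<125)&(S>150)),("yellow",(H>22)&(H<34)&(S>180)&(V>120))):
        k=k&(w[...,1]>.03)&(w[...,1]<.2)&(w[...,2]>.05)&(w[...,2]<.16); k[:b[1]]=0;k[b[3]:]=0
        p=w[k]; 
        if len(p): print(n,nm,len(p),np.median(p,0).round(4),p.min(0).round(3),p.max(0).round(3),np.argwhere(k).mean(0)[::-1])
```

```text
[0.42496451 0.16429771 0.22043439] [-179.75284563   -0.34726752  -75.90677625] [-0.54743688  0.13371868  0.63952874]
side blue 86 [0.5139 0.0867 0.0985] [0.494 0.071 0.082] [0.544 0.094 0.112] [290.60465116 237.56976744]
side yellow 59 [0.5233 0.1635 0.0982] [0.512 0.151 0.09 ] [0.534 0.174 0.102] [281.88135593 260.71186441]
top blue 25 [0.52   0.0835 0.0989] [0.5   0.075 0.085] [0.54  0.091 0.12 ] [219.72 227.48]
top yellow 22 [0.5272 0.1606 0.0981] [0.519 0.152 0.088] [0.534 0.171 0.109] [198.72727273 225.18181818]
```

View pics/side3.png

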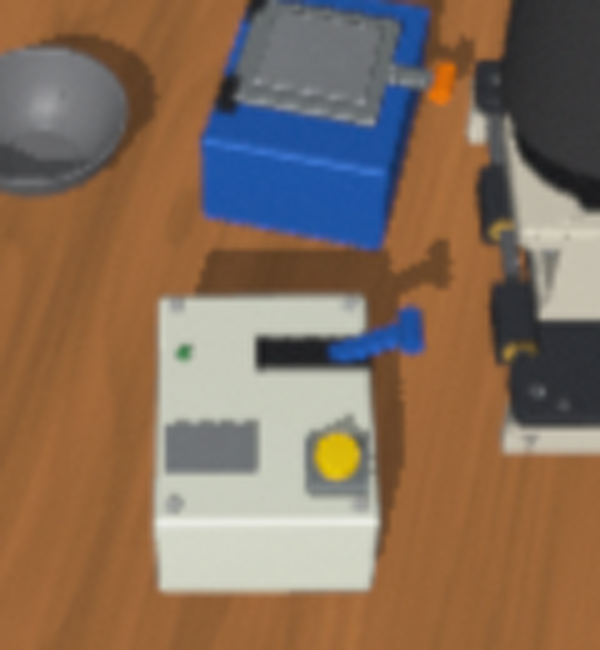

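View pics/top3.png

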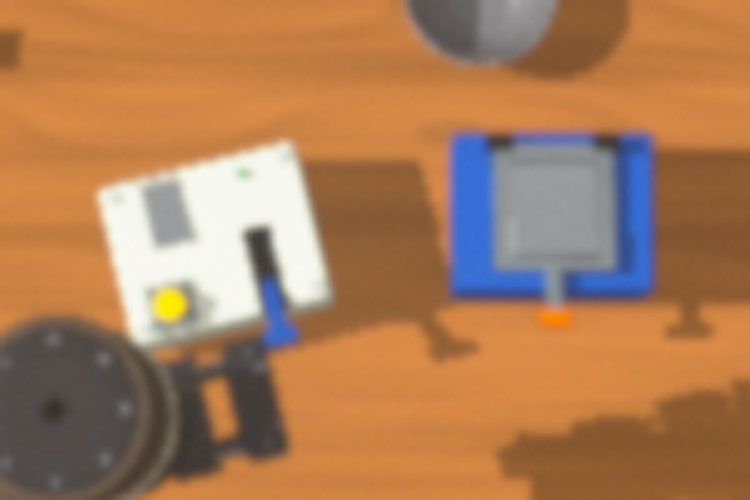

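Run:
```python
from h import *
from plant import snapshot
for n in("side","top"):
    s=snapshot(n); w=cloud(s)
    hsv=cv2.cvtColor(s["color"],cv2.COLOR_BGR2HSV); H,S,V=[hsv[...,i].astype(int) for i in range(3)]
    k=(H>100)&(H<125)&(S>150)&(w[...,1]>.03)&(w[...,1]<.12)&(w[...,2]>.05)&(w[...,2]<.14)
    k&=(w[...,0]*.9694+w[...,1]*.2453)<(.5713*.9694+.132*.2453-.074)
    p=w[k]; a=np.array([-.2453,.9694]); 
    print(n,len(p),p.mean(0).round(4), "along y range",(p[:,:2]@a).min().round(4),(p[:,:2]@a).max().round(4),"pred",np.array([.4999,.081])@a)
```

```text
side 33 [0.5003 0.0829 0.1086] along y range -0.0543 -0.0327 pred -0.044104069999999995
top 8 [0.5026 0.0804 0.1107] along y range -0.051 -0.0396 pred -0.044104069999999995
```

The side view shows the bar at crop px (408,328), the button out and the flap shut. Measured and predicted bar positions agree at about (0.500, 0.0815, 0.103).

Emit:
send_rows:
  commands:
    - [0.35,[0.1,-0.11,0],[0,0,0]]
    - [0.35,[0.1,-0.11,0],[0,0,0]]
    - [0.35,[0.1,-0.11,-0.05],[0,0,0]]
    - [0.35,[0,0,-0.1],[0,0,0]]
    - [0.35,[0,0,0],[0,0,0]]

```text
clock: 4.25
tool_pos: [0.5093, 0.0803, 0.1812]
orientation: [-179.6, -0.4, -75.7]
force: [0.2, -1.1, -0.1]
opening: 0.0569
```

Emit:
send_rows:
  commands:
    - [0.35,[-0.036,0.004,-0.06],[0,0,0]]
    - [0.35,[0,0,-0.08],[0,0,0]]
    - [0.35,[0,0,-0.06],[0,0,0]]
    - [0.35,[0,0,0],[0,0,0]]

```text
clock: 4.65
tool_pos: [0.5033, 0.0816, 0.1312]
orientation: [-179.6, -0.5, -75.7]
force: [-0.4, 0.1, -0.0]
opening: 0.057
```

Emit:
send_rows:
  commands:
    - [0.35,[-0.018,0,-0.07],[0,0,0]]
    - [0.35,[0,0,-0.06],[0,0,0]]
    - [0.35,[0,0,-0.05],[0,0,0]]
    - [0.35,[0,0,0],[0,0,0]]

```text
clock: 5.05
tool_pos: [0.5027, 0.084, 0.0898]
orientation: [-179.3, -0.5, -75.6]
force: [-0.9, -0.3, -0.1]
opening: 0.0568
```

Run:
```python
from h import *
from plant import sensors,snapshot
o=sensors.get_obs(); print(o['tool_pos'],o['orientation'],o['force'])
s=snapshot("side"); crop(s,245,200,335,270,7,"pics/side4.png")
```

```text
[0.50274797 0.08398446 0.08976613] [-179.31576694   -0.51661137  -75.56003494] [-0.89522808 -0.3408645  -0.05365808]
```

View pics/side4.png

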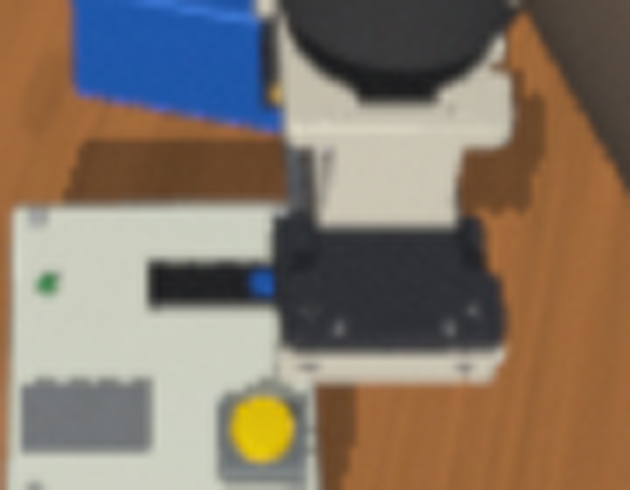

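Emit:
send_rows:
  commands:
    - [0.35,[-0.014,-0.012,-0.02],[-0.002,0.001,0]]
    - [0.35,[0,0,-0.004],[0,0,0]]
    - [0.35,[0,0,0],[0,0,0]]

```text
clock: 5.4
tool_pos: [0.5017, 0.0821, 0.0872]
orientation: [-179.6, -1.1, -75.5]
force: [-0.6, -0.1, 0.7]
opening: 0.0568
```

Emit:
send_rows:
  commands:
    - [0.35,[-0.007,-0.002,-0.016],[0.003,0.001,0]]
    - [0.35,[0,0,0],[0,0,0]]
    - [0.6,[0,0,0],[0,0,0]]
    - [0.8,[0,0,0],[0,0,0]]
    - [0.8,[0,0,0],[0,0,0]]
    - [0.8,[0,0,0],[0,0,0]]

```text
clock: 6.0
tool_pos: [0.5011, 0.0822, 0.0853]
orientation: [-179.5, -0.0, -75.4]
force: [-0.2, -0.1, 1.1]
opening: 0.0305
```

Emit:
send_rows:
  commands:
    - [1,[0,0,0],[0,0,0]]
    - [1,[0,0,0],[0,0,0]]
    - [1,[0,0,0],[0,0,0]]

```text
clock: 6.3
tool_pos: [0.5017, 0.0797, 0.0854]
orientation: [-179.5, -0.3, -75.4]
force: [-1.1, 2.6, -0.0]
opening: 0.0237
```

Emit:
send_rows:
  commands:
    - [1,[0.019,0.005,0.026],[0,0,0]]
    - [1,[0.019,0.005,0.025],[0,0,0]]
    - [1,[0.025,0.006,0.02],[0,0,0]]
    - [1,[0.025,0.006,0.02],[0,0,0]]

```text
clock: 6.7
tool_pos: [0.5216, 0.0847, 0.1077]
orientation: [-179.9, -0.3, -75.4]
force: [2.6, -0.7, -10.0]
opening: 0.0235
```

Emit:
send_rows:
  commands:
    - [1,[0.03,0.008,0.013],[0,0,0]]
    - [1,[0.03,0.008,0.012],[0,0,0]]
    - [1,[0.032,0.008,0.005],[0,0,0]]
    - [1,[0.032,0.008,0.003],[0,0,0]]

```text
clock: 7.1
tool_pos: [0.5543, 0.093, 0.1174]
orientation: [179.9, -0.3, -75.4]
force: [-3.0, -0.7, -4.4]
opening: 0.0237
```

Emit:
send_rows:
  commands:
    - [1,[0.028,0.007,-0.002],[0,0,0]]
    - [1,[0.028,0.007,-0.005],[0,0,0]]
    - [1,[0.008,0.002,-0.002],[0,0,0]]
    - [1,[0,0,0],[0,0,0]]

```text
clock: 7.5
tool_pos: [0.5716, 0.0973, 0.1151]
orientation: [179.8, -0.3, -75.4]
force: [-6.9, 1.4, 5.6]
opening: 0.0239
```

Emit:
send_rows:
  commands:
    - [0.9,[0,0,0],[0,0,0]]
    - [0.4,[0,0,0],[0,0,0]]
    - [0.35,[0,0,0],[0,0,0]]
    - [0.35,[0,0,0],[0,0,0]]
    - [0.35,[0,0,0.05],[0,0,0]]
    - [0.35,[0,0,0.1],[0,0,0]]
    - [0.35,[0,0,0.15],[0,0,0]]
    - [0.35,[-0.1,0,0.1],[0,0,0]]
    - [0.35,[-0.2,0,0],[0,0,0]]
    - [0.35,[-0.2,-0.1,0],[0,0,0]]

```text
clock: 8.5
tool_pos: [0.4562, 0.0762, 0.2232]
orientation: [-179.6, -0.4, -75.4]
force: [-0.5, 0.5, 0.6]
opening: 0.0567
```

Run:
```python
from h import *
from plant import sensors,snapshot
o=sensors.get_obs(); print(o['tool_pos'],o['orientation'],o['force'])
for n,b in (("side",(215,150,335,300)),("top",(165,165,315,265))):
    s=snapshot(n); crop(s,*b,4 if n=="side" else 5,f"pics/{n}5.png"); w=cloud(s)
    hsv=cv2.cvtColor(s["color"],cv2.COLOR_BGR2HSV); H,S,V=[hsv[...,i].astype(int) for i in range(3)]
    for nm,k in (("blue",(H>100)&(H<125)&(S>150)&(w[...,1]>.03)),("yellow",(H>22)&(H<34)&(S>180)&(V>120)),("orange",(H>5)&(H<17)&(S>190)&(w[...,1]>-.16)&(w[...,1]<-.08))):
        k=k&(w[...,1]<.2)&(w[...,2]>.06)&(w[...,2]<.16); k[:b[1]]=0;k[b[3]:]=0
        p=w[k]; 
        if len(p): print(n,nm,len(p),np.median(p,0).round(4),p.min(0).round(3),p.max(0).round(3),np.argwhere(k).mean(0)[::-1])
```

```text
[0.45621483 0.07620676 0.22320285] [-179.62313264   -0.40190329  -75.39835113] [-0.45735543  0.54145437  0.60742749]
side blue 54 [0.5617 0.0995 0.1348] [0.551 0.087 0.085] [0.574 0.11  0.143] [273.31481481 233.2962963 ]
side yellow 58 [0.523  0.1643 0.0985] [0.512 0.152 0.091] [0.534 0.175 0.103] [281.89655172 260.70689655]
side orange 32 [ 0.5138 -0.117   0.0942] [ 0.508 -0.133  0.085] [ 0.521 -0.108  0.1  ] [303.25   186.4375]
top blue 8 [0.5671 0.0957 0.1409] [0.563 0.092 0.131] [0.571 0.1   0.147] [215.875 212.875]
top yellow 1 [0.5311 0.1676 0.0984] [0.531 0.168 0.098] [0.531 0.168 0.098] [197. 224.]
top orange 21 [ 0.5133 -0.1198  0.0942] [ 0.51  -0.131  0.083] [ 0.521 -0.111  0.103] [275.47619048 228.66666667]
```

View pics/side5.png

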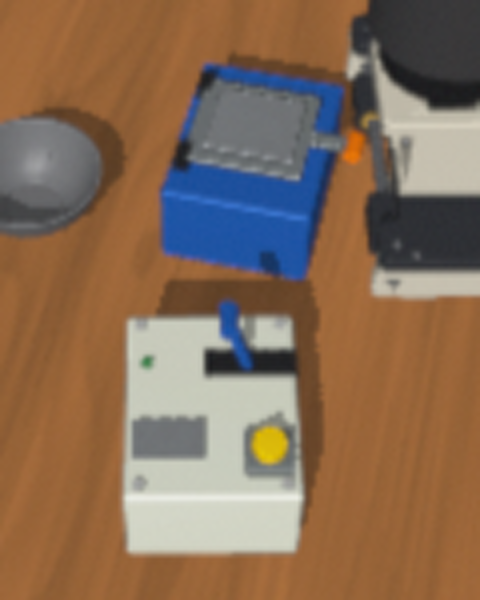

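View pics/top5.png

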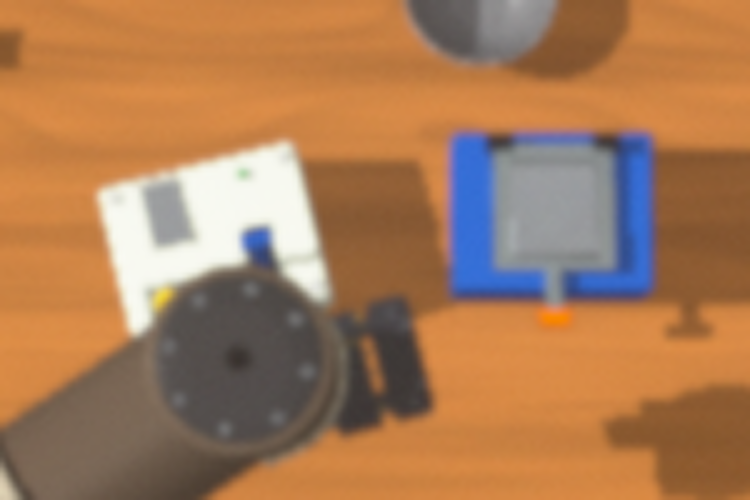

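The lever is back at its starting position: blue median (0.562, 0.0995, 0.135), same as before, and side px (273,233). The button is out and the flap is shut. Now the flap bar, near (0.514, -0.120, 0.089).

Emit:
send_rows:
  commands:
    - [0.35,[0.03,-0.13,0],[0,0,-0.006]]
    - [0.35,[0.03,-0.13,0],[0,0,-0.006]]
    - [0.35,[0.04,-0.13,0],[0,0,-0.006]]
    - [0.35,[0.04,-0.13,0],[0,0,-0.006]]
    - [0.35,[0.04,-0.13,-0.04],[0,0,-0.006]]
    - [0.35,[0.04,-0.11,-0.06],[0,0,-0.006]]
    - [0.35,[0,0,-0.06],[0,0,0]]
    - [0.35,[0,0,0],[0,0,0]]

```text
clock: 9.4
tool_pos: [0.5118, -0.1246, 0.1957]
orientation: [-178.3, -0.3, -88.6]
force: [-0.0, -0.8, -0.6]
opening: 0.0572
```

Emit:
send_rows:
  commands:
    - [0.35,[0.006,0.018,-0.08],[0.001,0.005,-0.001]]
    - [0.35,[0,0,-0.1],[0,0,0]]
    - [0.35,[0,0,-0.1],[0,0,0]]
    - [0.35,[0,0,-0.08],[0,0,0]]
    - [0.35,[0,0,0],[0,0,0]]

```text
clock: 9.9
tool_pos: [0.5178, -0.119, 0.1114]
orientation: [-179.5, 0.1, -88.8]
force: [-0.6, -0.3, 0.0]
opening: 0.0569
```

Emit:
send_rows:
  commands:
    - [0.35,[-0.018,-0.004,-0.06],[0,0.001,0]]
    - [0.35,[-0.003,0,-0.06],[0,0,0]]
    - [0.35,[-0.003,0,-0.05],[0,0,0]]
    - [0.35,[0,0,0],[0,0,0]]

```text
clock: 10.3
tool_pos: [0.5149, -0.1189, 0.0727]
orientation: [-179.5, 0.1, -88.6]
force: [-0.8, 0.0, -0.2]
opening: 0.0569
```

Run:
```python
from h import *
from plant import sensors,snapshot
o=sensors.get_obs(); print(o['tool_pos'],o['orientation'],o['force'])
s=snapshot("side"); crop(s,245,130,345,220,7,"pics/side6.png")
```

```text
[ 0.51493145 -0.11889119  0.07271549] [-1.79464962e+02  6.29394632e-02 -8.85632183e+01] [-0.84205571  0.0140653  -0.22410721]
```

View pics/side6.png

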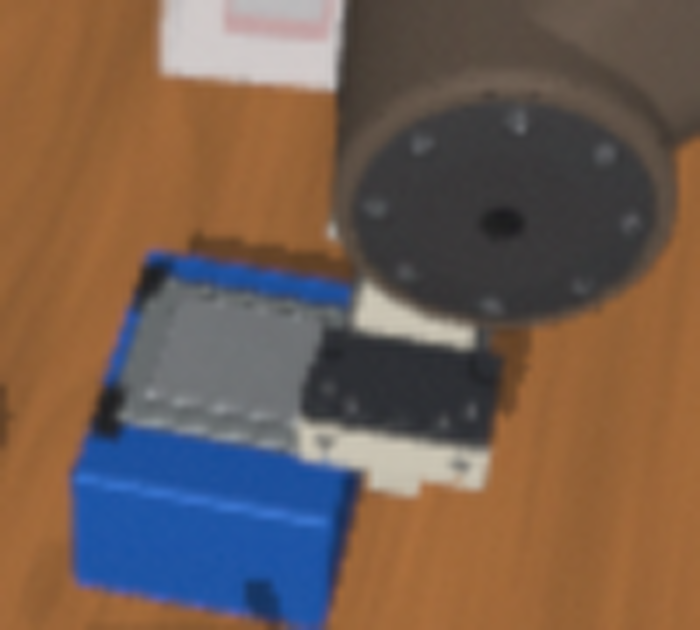

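The gripper straddles the bar in front of the flap (crop px ~(400,400)), and the flap is still shut. Lowering 2 mm more, then closing.

Emit:
send_rows:
  commands:
    - [0.35,[-0.003,-0.004,-0.012],[0,0,0]]
    - [0.6,[0,0,0],[0,0,0]]
    - [0.8,[0,0,0],[0,0,0]]
    - [0.8,[0,0,0],[0,0,0]]
    - [1,[0,0,0],[0,0,0]]
    - [1,[0,0,0],[0,0,0]]
    - [1,[0,0,0],[0,0,0]]
    - [1,[0,0,0],[0,0,0]]

```text
clock: 11.15
tool_pos: [0.5173, -0.1222, 0.0747]
orientation: [-179.1, -0.1, -88.5]
force: [0.1, 1.8, -1.5]
opening: 0.0235
```

Emit:
send_rows:
  commands:
    - [1,[0.002,0,0.045],[0,0,0]]
    - [1,[0.006,0,0.045],[0,0,0]]
    - [1,[0.01,0,0.044],[0,0,0]]
    - [1,[0.014,0,0.043],[0,0,0]]
    - [1,[0.017,0,0.042],[0,0,0]]

```text
clock: 11.65
tool_pos: [0.5308, -0.1221, 0.1334]
orientation: [-179.1, -0.1, -88.4]
force: [5.5, -1.9, -7.1]
opening: 0.0237
```

Emit:
send_rows:
  commands:
    - [1,[0.024,0,0.044],[0,0,0]]
    - [1,[0.029,0,0.041],[0,0,0]]
    - [1,[0.032,0,0.038],[0,0,0]]
    - [1,[0.036,0,0.034],[0,0,0]]

```text
clock: 12.05
tool_pos: [0.5639, -0.122, 0.1767]
orientation: [-178.8, -0.1, -88.5]
force: [6.0, -3.6, -12.2]
opening: 0.0233
```

Emit:
send_rows:
  commands:
    - [1,[0.035,0,0.025],[0,0,0]]
    - [1,[0.02,0,0.012],[0,0,0]]
    - [1,[0,0,0],[0,0,0]]
    - [1,[0,0,0],[0,0,0]]

```text
clock: 12.45
tool_pos: [0.577, -0.122, 0.1863]
orientation: [-179.1, -0.1, -88.5]
force: [0.8, -1.7, -4.5]
opening: 0.0236
```

Run:
```python
from h import *
from plant import sensors,snapshot
o=sensors.get_obs(); print(o['tool_pos'],o['orientation'],o['force'],o['qvel'].round(2))
for n,b in (("side",(215,110,335,260)),("top",(165,165,315,265))):
    s=snapshot(n); crop(s,*b,4 if n=="side" else 5,f"pics/{n}7.png"); np.savez(f"pics/{n}7.npz",**s); w=cloud(s)
```

```text
[ 0.5770082  -0.12198832  0.18628199] [-1.79127807e+02 -5.39073207e-02 -8.85324565e+01] [ 0.78516727 -1.70981817 -4.52809342] [-0.04  0.27  0.05 -0.11 -0.4   0.11]
```

View pics/side7.png

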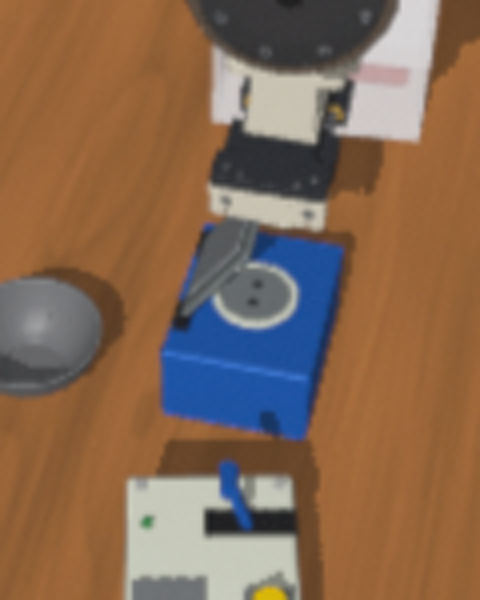

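View pics/top7.png

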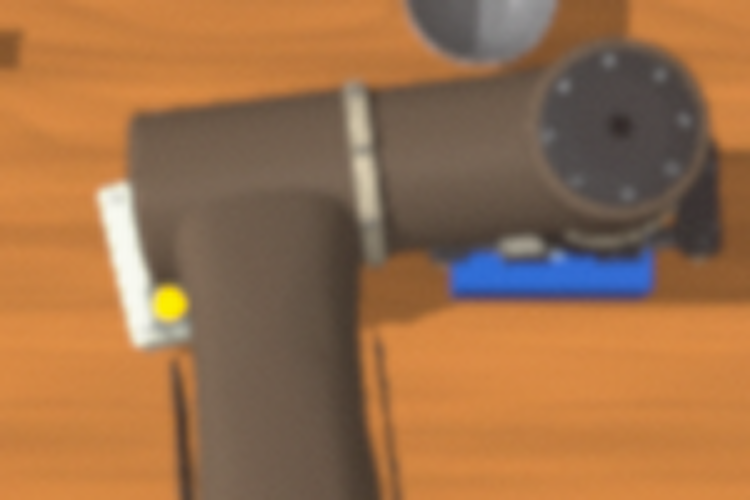

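The side view shows the flap standing up at crop px (220,265) and the socket exposed. The fingers are still on the bar, and the lever is up at (230,490). I'm holding for a few rows to settle, then checking the flap angle from depth.

Emit:
send_rows:
  commands:
    - [1,[0,0,0],[0,0,0]]
    - [1,[0,0,0],[0,0,0]]
    - [1,[0,0,0],[0,0,0]]
    - [1,[0,0,0],[0,0,0]]
    - [1,[0,0,0],[0,0,0]]

```text
clock: 13.05
tool_pos: [0.5765, -0.1219, 0.186]
orientation: [-179.1, -0.1, -88.5]
force: [0.4, -1.8, -5.6]
opening: 0.0234
```

Run:
```python
from h import *
from plant import sensors,snapshot
o=sensors.get_obs(); print(o['clock'],o['tool_pos'],o['force'],o['qvel'].round(2),o['opening'])
s=snapshot("side"); w=cloud(s)
hsv=cv2.cvtColor(s["color"],cv2.COLOR_BGR2HSV)
u,v=np.arange(262,275),np.arange(166,184)
k=np.zeros(w.shape[:2],bool); k[166:190,258:278]=1
k&=(hsv[...,1]<70)&(w[...,2]>.095)&(w[...,2]<.165)&(w[...,0]>.57)
p=w[k]; print(len(p))
# flap face: yaw~1deg; fit x vs z and angle from hinge
A=np.polyfit(p[:,2],p[:,0],1); print("slope angle",np.degrees(np.arctan2(1,-A[0])), "hinge-based",np.degrees(np.median(np.arctan2(p[:,2]-.089,.644-p[:,0]))))
o=sensors.get_obs(); print(o['clock'],o['tool_pos'],o['force'],o['qvel'].round(2))
# loose objects compare
a=np.load("pics/side0.npz")["z_map"]; d=np.abs(a-s["z_map"])
print("bowl diff",np.median(d[182:206,206:240]),np.percentile(d[182:206,206:240],95),"comb",np.percentile(d[358:384,198:222],95))
```

```text
13.05 [ 0.57654515 -0.12194207  0.18597302] [ 0.37696179 -1.82665483 -5.5598591 ] [ 0.05  0.03 -0.01  0.05  0.02 -0.04] 0.023420816935360085
188
slope angle 58.089144451705124 hinge-based 64.94285820028792
13.1 [ 0.57655787 -0.12194918  0.18601251] [ 2.79454285 -1.90661424 -6.329217  ] [-0.01  0.1  -0.05 -0.14 -0.   -0.03]
bowl diff 0.002416432 0.0065261424 comb 0.004352164
```

Run:
```python
from plant import order
print(order.close_job())
```

```text
the job is handed in; nothing more can be done
None
```

The safety switch is tested and reset, and the arm is holding the socket flap open at about 60 degrees. I handed the job in with the grip still on, at 13.1 s of robot time; no verdict is reported.

- **Switch test:** With the flap shut, I pressed the yellow button nearly fully in and the top view showed the lever dropped. After I let go, the button measured back out. I pinched the lever bar and swung it up to its stop. Released, the lever measured the same position as at the start, within about 1 mm.
- **Flap:** I pinched the orange bar and swung it up. The last readings before hand-in were:

| Check | Reading |
|---|---|
| Finger opening on the bar | 23 mm, on a bar 24 mm long |
| Wrist force | about 6 N |
| Arm movement | about 0.5 mm over the last 0.6 s |

- **Flap angle:** The estimates disagree somewhat. Tool travel gives 57–59 degrees. The gripped bar's position against the hinge gives 59 from x and 63 from z. The slope of the plate in the depth image gives 58. Individual plate points against the hinge give 65, which I think is biased by plate thickness and depth noise. All lie within the 50–70 degree band.
- **Loose things:** The depth image around the bowl and comb matches the start within a few millimetres of noise. I didn't measure the bins; the arm stayed clear of where they stand and they looked untouched in the last side view.

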